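# Shut the insect tub inside its twist-lock outer canister

## Task

Stand the green insect tub upright inside the grey lower half of the outer canister, keeping it upright on the way and setting it down without dropping it. Then put the blue cover over it with its yellow grip bar in line with the white tabs, and twist it clockwise (seen from above) all the way to the stop, so that the bar points at the yellow tabs and the cover stays locked down on the flange. Let go, and leave everything else on the shelf where it is.

Things in the scene. Friction and masses are not known exactly. Their poses are not given: they have to be found in the camera images.
- canister_base: Lower half of the outer canister, grey plastic, fixed to the shelf; origin: centre of its underside, on the shelf, z up, x towards a yellow tab. Flange: radius 54 mm, top 8 mm above the shelf (so is the inner floor). Round wall: inner radius 27, outer 31.5, top 43 mm above the shelf, chamfered outside. Two-fold symmetric: a half turn changes nothing
- closed_mark (a point): Top of one of two yellow tabs, on the base's x axis both ways (this one +x, 60 mm out, 8 mm up): the bar points here when closed. On the wall above them, yellow lugs 60 degrees wide stand out to radius 42 mm, 22 to 28 mm above the shelf, with an end stop under the clockwise end of each; the turn ends about 1 degree past the tabs
- open_mark (a point): Top of one of two opposite white tabs, 70 degrees (1.22 rad) counter-clockwise (seen from above) of the yellow ones, 60 mm from the axis. With the bar in line with these the cover drops on; it goes all the way down only with the bar 55 to 125 degrees counter-clockwise of the yellow tabs
- cover_mid (a point): Loose blue plastic cover (about 0.18 kg), a hollow cylinder open below, standing upright. Diameter 103 mm, 100 mm tall to the roof; on the roof a yellow grip bar 64 mm long (along x), 18 mm wide, 30 mm tall: 130 mm overall. This point: on the axis, 65 mm above the lower rim; z up, x along the bar. Closed, the rim rests on the flange, 8 mm above the shelf
- cover: The same cover; origin at the centre of its lower rim. Inside it is 93 mm wide, 95 mm deep; two inward lugs (44 degrees wide, in to radius 36 mm, 3 to 11 mm above the rim) lie under the bar's two ends and turn in under the base's lugs with 3 mm play up and down and up to 4.5 mm sideways. It turns with light friction only
- tub_mid (a point): Loose green plastic insect tub with a ribbed twist cap (its upper 34 mm, stays on): a closed cylinder 45 mm in diameter, 90 mm tall, about 0.15 kg, standing upright. This point: its centre, 45 mm above its underside; z up. It has 4 mm clearance or more all round in the lower half; standing on its floor its top is 98 mm above the shelf, 55 mm above the wall
- tub: The same tub; origin at the centre of its underside. It holds live insects: it stays upright and is not dropped
- dish: Bystander: grey dish, 110 mm across, 26 mm tall, loose; origin under its centre
- tongs: Bystander: stainless feeding tongs lying flat, 225 mm long (along x), 50 mm wide, 10 mm tall, loose; origin under the middle
- cave: Bystander: resin hide cave, 120 (x) by 145 (y) by 100 mm tall, loose; origin under its centre
- spray: Bystander: amber glass spray bottle, 68 mm in diameter, 185 mm tall, loose; origin under its centre
- jar: Bystander: small jar, 56 mm in diameter, 75 mm tall, loose; origin under its centre

How it is judged:
By the outcome, as a careful person would: the job done as asked, in the order asked, and still so for the second after the job is handed in, with the robot touching nothing.
It also fails if it takes over 72 s, if anything falls off the work surface, if the arm or the gripper's body presses on something with over 40 N, if the wrist force passes 120 N, or if a joint passes its speed limit or range.

## Robot

A 6-joint arm with a two-finger parallel gripper is mounted at the origin on the work surface. World frame = base frame: x ahead of the robot, y to its left, z up, the work surface at z = 0. Lengths are in mm, angles in degrees, forces in N, time in s.
With the tool pointing down it reaches from about 300 to 850 mm from the base axis. Payload 4.2 kg.
Tool frame: the origin (TCP) lies midway between the tips of the shut fingers; the grasp point (between the pads) lies 19 mm behind it (env.grip_point_offset is the distance from the TCP to the grasp point, in mm); z points along the fingers, x is the direction in which the jaws open and shut, and the axes are right-handed (so a half turn about z gives the same grasp; the last joint's range is limited). The gripper opens to 91 mm and grips with 3 to 60 N. Pads are 32 mm wide; open, the fingers measure 118 mm over their backs; the gripper's body (76 mm by 178 mm) begins 60 mm behind the grasp point.
Start: joints at [72.25, 18.312, 89.639, -0, 72.044, -1.146], TCP at [164.314, 551.039, 213.976] pointing down, gripper open.
Joint ranges: [-177.97, 177.97], [-48.28, 115.42], [12.27, 149.76], [-77.06, 257.06], [2.81, 150.46], [-146.56, 146.56]. Speed limits (degrees/s): [147.25, 147.25, 180, 180, 180, 180].

## Interface

Orientations are given as [roll, pitch, yaw] about the fixed x, y, z axes, in that order (R = Rz(yaw) Ry(pitch) Rx(roll)).
In Python, from workcell import env gives the robot as it stands.
- The arm moves only by the shell command python3 -m pendant 'ROWS' [FORCE]. ROWS is JSON, a list of rows, each an object with "xyz": the shift along the tool's x, y, z in m, a list of three; "roll": the turn about the tool's z in degrees; "jaw": the closure, from 0 (fully open) to 1 (shut). A call has exactly 8 rows; each row is the pose to reach, as a shift and turn from the pose commanded when the call began, along the tool's axes at that moment; what a row does not reach only later rows make up. A row lasts 1/8 s, in which the tool goes at most 62.5 mm and 10.7 degrees, less where a joint would pass 70% of its speed; a pose out of reach is approached as far as the arm can. A call with a gripper value outside its range is refused whole. The fingers move at their own pace and stop on an object; FORCE is the grip in N (left out, the last holds). Time passes only in rows, so rows that repeat a pose let the fingers close, or fill a call up. It gives the time, the measured TCP pose, the force and the opening at its end, in the units of the state.
- env.state(): the state, without advancing time (a new reading comes with each control period).
- env.grab_frame(name): name is "side" or "top"; returns (picture, depth): 420x560x3 uint8, blue, green, red; 420x560 float32, mm along the optical axis (not along the pixel's ray), 0 where there is no reading.
- env.camera_params(name): a dict with "camera_matrix" (3x3 intrinsics, pixels), "cam_to_world" (4x4, takes a point from camera to world coordinates). Camera axes: x right, y up, looking along -z (the intrinsics and any distortion apply to the point x, -y, -z); pixel columns grow to the right and rows downward; lengths in mm; the calibration is good to about 2 mm. A picture is of the moment at which its call begins. camera_params takes no time and is no camera call.
- env.job_done(): hands the job in, once; it reports no verdict.
The state is a dict: "time_s": time; "qpos": joint angles; "qvel": joint speeds; "effort": joint torques, N m; "ee_pos": TCP position; "ee_rot": TCP orientation; "force": force on the tool from outside, world axes, zero at the start; "torque": the same for the moment, N m; "gripper_width": finger opening in mm.
Only numpy, scipy, OpenCV 4.12 (cv2) and the standard library are available. Lean on these libraries where they do the work, as an engineer would, in place of code of your own. Each camera call takes 0.05 s, during which the arm holds its last target. There are 200 camera calls.

## Working session

There is one attempt and no reset: what is moved stays moved. The work goes in short steps, Python scripts to look and compute and a shell command to move; the robot and the scene stay as the last step left them, time stands still between calls to the robot, and variables do not carry over. Pictures are saved under pics/ and viewed, about 8 in all and at most 12, crops included, and the job is handed in when it is done.

```bash
ls; mkdir -p pics
cat > h.py <<'E'
import numpy as np, cv2
from workcell import env
def w(name,d,u,v,z=None):
    p=env.camera_params(name);K=np.array(p["camera_matrix"],float);T=np.array(p["cam_to_world"],float)
    r=np.array([(u-K[0,2])/K[0,0],-(v-K[1,2])/K[1,1],-1.0])
    if z is None: return (T@np.r_[r*d,1])[:3]
    rw=T[:3,:3]@r; o=T[:3,3]; return o+rw*(z-o[2])/rw[2]
def cloud(name,d):
    p=env.camera_params(name);K=np.array(p["camera_matrix"],float);T=np.array(p["cam_to_world"],float)
    v,u=np.mgrid[:d.shape[0],:d.shape[1]]
    P=np.stack([(u-K[0,2])/K[0,0]*d,-(v-K[1,2])/K[1,1]*d,-d,np.ones_like(d)],-1)
    return (P@T.T)[...,:3]
E
python3 - <<'E'
from h import *
for n in("top","side"):
    p,d=env.grab_frame(n); cv2.imwrite(f"pics/{n}0.png",p); np.save(f"{n}0.npy",d)
    c=env.camera_params(n); print(n,{k:np.round(np.array(x),3).tolist() if not isinstance(x,str) else x for k,x in c.items()})
print(env.state(),env.grip_point_offset)
E
```

```text
pics
top {'camera_matrix': [[536.058, 0.0, 282.517], [0.0, 536.058, 211.205], [0.0, 0.0, 1.0]], 'cam_to_world': [[0.004, 0.984, -0.179, 347.571], [-1.0, 0.001, -0.013, -51.039], [-0.012, 0.179, 0.984, 1273.911], [0.0, 0.0, 0.0, 1.0]]}
side {'camera_matrix': [[418.051, 0.0, 278.545], [0.0, 418.051, 211.24], [0.0, 0.0, 1.0]], 'cam_to_world': [[0.922, 0.234, -0.307, 258.976], [-0.386, 0.548, -0.742, -875.754], [-0.006, 0.803, 0.596, 743.518], [0.0, 0.0, 0.0, 1.0]]}
{'time_s': 0.1, 'qpos': array([ 7.22506473e+01,  1.83482383e+01,  8.96981936e+01, -5.61774208e-04,
        7.20457420e+01, -1.14691972e+00]), 'qvel': array([-0.04087309, -0.16052461, -0.09431715,  0.03527756, -0.00753216,
       -0.04034505]), 'effort': array([ 1.40964839e-03, -4.13335598e+01, -2.32508075e+01,  7.29282643e-02,
        4.21642209e-02, -2.67027036e-05]), 'ee_pos': array([164.16835002, 550.59449985, 213.2100443 ]), 'ee_rot': array([-1.79998689e+02,  9.21661100e-02,  7.33977417e+01]), 'force': array([ 0.06105719, -0.70238801, -0.2519931 ]), 'torque': array([ 0.03413516, -0.01022657,  0.02248356]), 'gripper_width': 91.19568303409035} 18.8
```

View pics/top0.png

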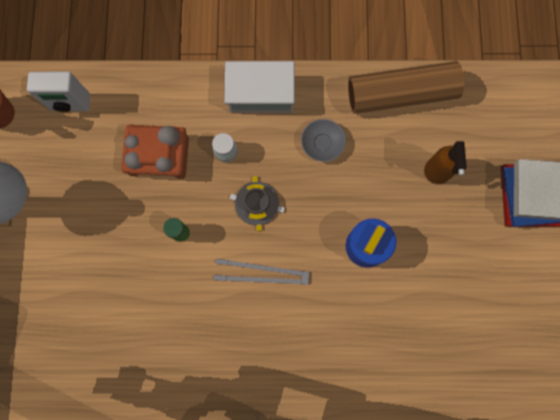

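View pics/side0.png

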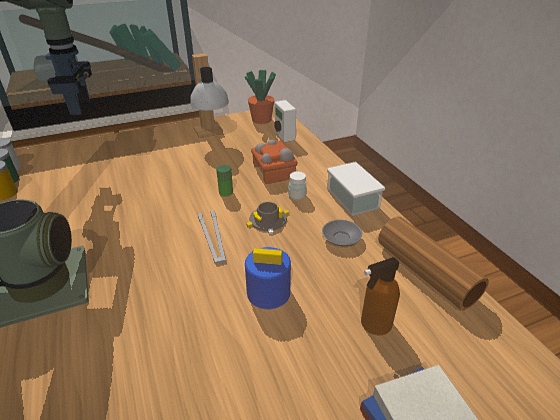

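The top view shows the tub at (176,230), the base at (257,204) with yellow tabs at (256,179) and (260,228) and white tabs at (233,197) and (282,210), and the cover at (372,243) with its bar tilted. The tongs are at (262,273), the jar at (224,147), and the cave at (155,150). Next I'll measure them.

Run:
```python
from h import *
p=cv2.imread("pics/top0.png");d=np.load("top0.npy");C=cloud("top",d)
hsv=cv2.cvtColor(p,cv2.COLOR_BGR2HSV)
def box(a,b,c,e):
    m=np.zeros(d.shape,bool);m[b:e,a:c]=1;return m
H,S,V=hsv[...,0],hsv[...,1],hsv[...,2]
yel=(H>20)&(H<35)&(S>180)&(V>100)
def rep(n,m):
    Q=C[m];print(n,len(Q),np.round(np.median(Q,0),1),np.round(Q.min(0),1),np.round(Q.max(0),1));return Q
Z=C[...,2]
# tub top
t=box(160,215,195,248)&(Z>80)&(Z<105); Q=rep("tubtop",t)
(c,r)=cv2.minEnclosingCircle(Q[:,:2].astype(np.float32));print(c,r)
b=box(340,205,405,275); Q=rep("roof",b&(Z>92)&(Z<108)); print(cv2.minEnclosingCircle(Q[:,:2].astype(np.float32)))
Q=rep("bar",b&(Z>122)&(Z<136)&yel); print(cv2.minAreaRect(Q[:,:2].astype(np.float32)))
bb=box(225,170,292,236)
Q=rep("walltop",bb&(Z>38)&(Z<48)); print(cv2.minEnclosingCircle(Q[:,:2].astype(np.float32)))
Q=rep("flange",bb&(Z>5)&(Z<11)); print(cv2.minEnclosingCircle(Q[:,:2].astype(np.float32)))
n,l,s,ce=cv2.connectedComponentsWithStats((yel&bb).astype(np.uint8))
for i in range(1,n): print("yel",s[i],ce[i],w("top",0,*ce[i],8),w("top",0,*ce[i],28),np.median(C[l==i],0))
wh=(S<60)&(V>140)&bb
n,l,s,ce=cv2.connectedComponentsWithStats(wh.astype(np.uint8))
for i in range(1,n): print("wh",s[i],ce[i],w("top",0,*ce[i],8),np.median(C[l==i],0))
for nm,bx in dict(jar=(205,125,245,168),cave=(115,115,195,185),tongs=(205,250,320,295)).items():
    rep(nm,box(*bx)&(Z>6))
cv2.imwrite("pics/crop0.png",cv2.resize(p[165:290,150:420],None,fx=2.9,fy=2.9,interpolation=cv2.INTER_CUBIC))
```

```text
tubtop 327 [525.2 209.7  89.3] [503.4 188.5  80. ] [548.2 232.7  96.4]
(526.4749145507812, 210.29525756835938) 23.1152400970459
roof 1426 [ 493.1 -231.8   99.6] [ 444.5 -285.5   92.5] [ 544.8 -184.5  107.5]
((494.8201904296875, -234.75323486328125), 51.674583435058594)
bar 204 [ 493.7 -232.8  129.3] [ 467.7 -253.1  123.2] [ 522.  -212.7  135.6]
((494.76190185546875, -233.38259887695312), (15.738011360168457, 61.11993408203125), 60.09577560424805)
walltop 131 [591.   25.2  42. ] [567.7  -3.2  38.1] [628.1  58.   47.2]
((597.6632690429688, 27.889501571655273), 31.152896881103516)
flange 1043 [598.1  26.5   7.5] [520.7 -54.9   5. ] [680.8 104.9  11. ]
((606.9996948242188, 25.013334274291992), 92.1236343383789)
yel [252 176   6   6  26] [254.57692308 178.19230769] [659.54145275  33.5675358    8.        ] [654.61265661  32.23085087  28.        ] [659.71953108  33.76779638   6.7806978 ]
yel [247 185  17   5  51] [254.98039216 186.45098039] [638.97592734  32.32084521   8.        ] [634.37204394  31.00385662  28.        ] [634.27268143  30.89873966  27.64967399]
yel [249 212  17   7  81] [257.2962963  215.49382716] [567.57658624  25.8393706    8.        ] [564.10073409  24.6247822   28.        ] [563.39384988  25.15885225  28.52263615]
yel [256 225   6   6  30] [258.66666667 227.5       ] [538.47419107  22.21023872   8.        ] [535.45812483  21.05298662  28.        ] [538.65134373  21.61545033   7.18070238]
wh [230 194   6   6  31] [232.4516129  196.58064516] [613.84782884  86.45183676   8.        ] [613.35676718  86.85654427   7.26219924]
wh [280 207   4   6  17] [281.82352941 209.47058824] [582.35358572 -32.93606218   8.        ] [581.62020304 -33.33596354   7.28019596]
jar 578 [717.4 101.6  72.2] [347.6 -51.    6. ] [ 789.9  158.2 1273.9]
cave 3247 [707.3 260.2  82.3] [347.6 -51.    6. ] [ 818.9  368.9 1273.9]
tongs 569 [421.2   6.1   8.2] [ 347.6 -104.5    6. ] [ 482.1  142.4 1273.9]
```

View pics/crop0.png

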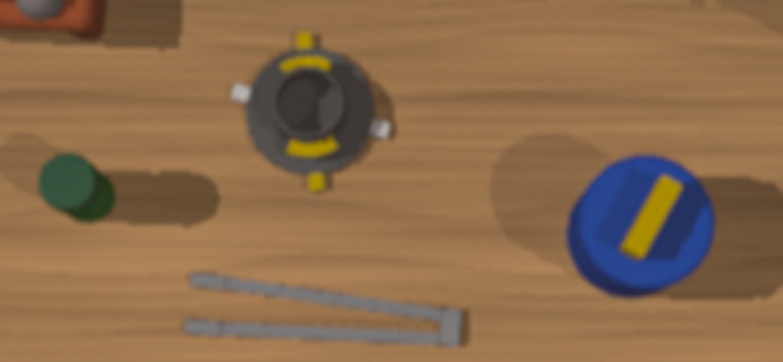

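Base is at about (598.6, 27.4). Its yellow axis is at 5.4° and the white axis at 75.3°, and 70° apart is as expected. The tub is at (526, 210) and the cover at (494.8, -233.5) with its bar at about -30°. The measured sizes and heights match the given ones, so I'm moving above the tub.

```bash
python3 -m pendant '[{"xyz":[-0.028,0.055,0],"roll":0,"jaw":0},{"xyz":[-0.056,0.111,0],"roll":0,"jaw":0},{"xyz":[-0.084,0.166,0],"roll":0,"jaw":0},{"xyz":[-0.112,0.222,0],"roll":0,"jaw":0},{"xyz":[-0.139,0.277,0],"roll":0,"jaw":0},{"xyz":[-0.167,0.333,0],"roll":0,"jaw":0},{"xyz":[-0.195,0.388,0],"roll":0,"jaw":0},{"xyz":[-0.223,0.444,0],"roll":0,"jaw":0}]' 20
```

```text
time_s: 1.1
ee_pos: [527.1, 208.9, 213.7]
ee_rot: [-180.0, -0.0, 73.4]
force: [0.6, 0.3, -0.1]
gripper_width: 91.2
```

```bash
python3 -m pendant '[{"xyz":[0,0,0.02],"roll":0,"jaw":0},{"xyz":[0,0,0.05],"roll":0,"jaw":0},{"xyz":[0,0,0.085],"roll":0,"jaw":0},{"xyz":[0,0,0.115],"roll":0,"jaw":0},{"xyz":[0,0,0.14],"roll":0,"jaw":0},{"xyz":[0,0,0.157],"roll":0,"jaw":0},{"xyz":[0,0,0.166],"roll":0,"jaw":0},{"xyz":[0,0,0.168],"roll":0,"jaw":0}]'
python3 -m pendant '[{"xyz":[0,0,0],"roll":0,"jaw":0.2},{"xyz":[0,0,0],"roll":0,"jaw":0.3},{"xyz":[0,0,0],"roll":0,"jaw":0.4},{"xyz":[0,0,0],"roll":0,"jaw":0.5},{"xyz":[0,0,0],"roll":0,"jaw":0.6},{"xyz":[0,0,0],"roll":0,"jaw":0.7},{"xyz":[0,0,0],"roll":0,"jaw":0.7},{"xyz":[0,0,0],"roll":0,"jaw":0.7}]' 20
```

```text
time_s: 2.1
ee_pos: [525.8, 210.5, 45.5]
ee_rot: [-180.0, 0.0, 73.4]
force: [-0.7, -0.9, 0.1]
gripper_width: 91.4
time_s: 3.1
ee_pos: [526.1, 210.6, 46.1]
ee_rot: [180.0, -0.0, 73.4]
force: [-0.7, 0.3, 1.6]
gripper_width: 44.2
```

```bash
python3 -m pendant '[{"xyz":[0,0,-0.003],"roll":0,"jaw":0.7},{"xyz":[0,0,-0.01],"roll":0,"jaw":0.7},{"xyz":[0,0,-0.022],"roll":0,"jaw":0.7},{"xyz":[0,0,-0.038],"roll":0,"jaw":0.7},{"xyz":[0,0,-0.054],"roll":0,"jaw":0.7},{"xyz":[0,0,-0.068],"roll":0,"jaw":0.7},{"xyz":[0,0,-0.077],"roll":0,"jaw":0.7},{"xyz":[0,0,-0.08],"roll":0,"jaw":0.7}]'
python3 -m pendant '[{"xyz":[-0.005,0.004,0],"roll":0,"jaw":0.7},{"xyz":[-0.02,0.016,0],"roll":0,"jaw":0.7},{"xyz":[-0.05,0.039,0],"roll":0,"jaw":0.7},{"xyz":[-0.085,0.067,0],"roll":0,"jaw":0.7},{"xyz":[-0.117,0.092,0],"roll":0,"jaw":0.7},{"xyz":[-0.141,0.111,0],"roll":0,"jaw":0.7},{"xyz":[-0.152,0.12,0],"roll":0,"jaw":0.7},{"xyz":[-0.155,0.122,0],"roll":0,"jaw":0.7}]'
python3 - <<'E'
from h import *
p,d=env.grab_frame("side"); cv2.imwrite("pics/side1.png",cv2.resize(p[90:270,180:360],None,fx=3.3,fy=3.3,interpolation=cv2.INTER_CUBIC));np.save("side1.npy",d);cv2.imwrite("pics/side1f.png",p)
p,d=env.grab_frame("top"); cv2.imwrite("pics/top1f.png",p);np.save("top1.npy",d)
s=env.state();print(s["ee_pos"],s["ee_rot"],s["gripper_width"],s["force"])
E
```

```text
time_s: 4.1
ee_pos: [526.2, 210.6, 126.7]
ee_rot: [180.0, -0.0, 73.4]
force: [-1.2, -0.3, -1.1]
gripper_width: 44.2
time_s: 5.1
ee_pos: [598.6, 26.2, 125.5]
ee_rot: [-179.9, -0.0, 73.3]
force: [-0.5, -0.4, -1.9]
gripper_width: 44.3
[598.30059357  27.29679276 125.6943389 ] [-1.79952841e+02 -9.40675814e-03  7.33879702e+01] 44.220493603241714 [-0.46376145  0.4371195  -1.75718806]
```

View pics/side1.png

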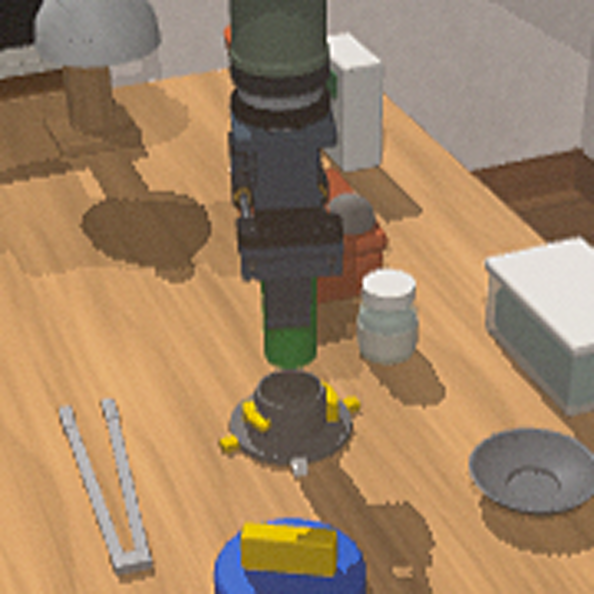

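The tub hangs upright, its centre near column 290 in the crop and directly over the base wall, also near column 290. I'll check the alignment numerically from the depth.

Run:
```python
from h import *
from scipy.optimize import least_squares as L
p=cv2.imread("pics/side1f.png");d=np.load("side1.npy");C=cloud("side",d);h=cv2.cvtColor(p,cv2.COLOR_BGR2HSV)
u,v=np.meshgrid(range(560),range(420));H,S=h[...,0],h[...,1];Z=C[...,2]
def fit(n,Q,R):
    r=L(lambda c:np.hypot(Q[:,0]-c[0],Q[:,1]-c[1])-R,[598,27],loss="soft_l1");print(n,len(Q),r.x.round(1),np.abs(r.fun).mean().round(2),Q.min(0).round(),Q.max(0).round())
roi=(u>245)&(u<300)&(v>160)&(v<245)
g=roi&(H>45)&(H<75)&(S>120)
fit("tub",C[g&(Z>82)&(Z<105)],22.5)
wl=roi&(Z>31)&(Z<40)&~((H>20)&(H<35)&(S>150))&(np.hypot(C[...,0]-598,C[...,1]-27)<40)
# outer wall faces camera: y low side
fit("wall",C[wl&(C[...,1]<15)],31.5)
```

```text
tub 77 [599.2  26. ] 1.27 [577.   0.  83.] [617.  25. 105.]
wall 60 [598.7  28.7] 1.51 [570.  -5.  31.] [626.  15.  40.]
```

```bash
python3 -m pendant '[{"xyz":[0.001,0,0.005],"roll":0,"jaw":0.7},{"xyz":[0.001,0,0.014],"roll":0,"jaw":0.7},{"xyz":[0.001,0,0.026],"roll":0,"jaw":0.7},{"xyz":[0.001,0,0.037],"roll":0,"jaw":0.7},{"xyz":[0.001,0,0.048],"roll":0,"jaw":0.7},{"xyz":[0.001,0,0.058],"roll":0,"jaw":0.7},{"xyz":[0.001,0,0.064],"roll":0,"jaw":0.7},{"xyz":[0.001,0,0.066],"roll":0,"jaw":0.7}]'
python3 -m pendant '[{"xyz":[0,0,0.001],"roll":0,"jaw":0.7},{"xyz":[0,0,0.002],"roll":0,"jaw":0.7},{"xyz":[0,0,0.003],"roll":0,"jaw":0.7},{"xyz":[0,0,0.004],"roll":0,"jaw":0.7},{"xyz":[0,0,0.005],"roll":0,"jaw":0.7},{"xyz":[0,0,0.005],"roll":0,"jaw":0.7},{"xyz":[0,0,0.005],"roll":0,"jaw":0.7},{"xyz":[0,0,0.005],"roll":0,"jaw":0.7}]'
```

```text
time_s: 6.2
ee_pos: [598.8, 28.1, 59.5]
ee_rot: [-180.0, 0.0, 73.4]
force: [-0.6, -0.5, -1.8]
gripper_width: 44.6
time_s: 7.2
ee_pos: [598.9, 28.1, 55.0]
ee_rot: [180.0, -0.0, 73.4]
force: [-0.4, 0.2, -1.0]
gripper_width: 44.4
```

```bash
python3 -m pendant '[{"xyz":[0,0,0.0003],"roll":0,"jaw":0.7},{"xyz":[0,0,0.0006],"roll":0,"jaw":0.7},{"xyz":[0,0,0.0009],"roll":0,"jaw":0.7},{"xyz":[0,0,0.0012],"roll":0,"jaw":0.7},{"xyz":[0,0,0.0015],"roll":0,"jaw":0.7},{"xyz":[0,0,0.0015],"roll":0,"jaw":0.7},{"xyz":[0,0,0.0015],"roll":0,"jaw":0.7},{"xyz":[0,0,0.0015],"roll":0,"jaw":0.7}]'
```

```text
time_s: 8.2
ee_pos: [599.0, 28.1, 54.1]
ee_rot: [180.0, -0.0, 73.4]
force: [-2.7, -0.5, 5.8]
gripper_width: 44.6
```

Contact at 54.1 mm, the expected height. Releasing gently, then raising the arm.

```bash
python3 -m pendant '[{"xyz":[0,0,-0.0005],"roll":0,"jaw":0.52},{"xyz":[0,0,-0.0005],"roll":0,"jaw":0.5},{"xyz":[0,0,-0.0005],"roll":0,"jaw":0.47},{"xyz":[0,0,-0.0005],"roll":0,"jaw":0.42},{"xyz":[0,0,-0.0005],"roll":0,"jaw":0.34},{"xyz":[0,0,-0.0005],"roll":0,"jaw":0.24},{"xyz":[0,0,-0.0005],"roll":0,"jaw":0.12},{"xyz":[0,0,-0.0005],"roll":0,"jaw":0}]'
python3 -m pendant '[{"xyz":[0,0,-0.005],"roll":0,"jaw":0},{"xyz":[0,0,-0.018],"roll":0,"jaw":0},{"xyz":[0,0,-0.04],"roll":0,"jaw":0},{"xyz":[0,0,-0.07],"roll":0,"jaw":0},{"xyz":[0,0,-0.105],"roll":0,"jaw":0},{"xyz":[0,0,-0.135],"roll":0,"jaw":0},{"xyz":[0,0,-0.152],"roll":0,"jaw":0},{"xyz":[0,0,-0.155],"roll":0,"jaw":0}]'
python3 - <<'E'
from h import *
s=env.state();print(s["ee_pos"],s["ee_rot"],s["gripper_width"],s["force"],s["qpos"])
p=cv2.imread("pics/top0.png");d=np.load("top0.npy");C=cloud("top",d)
h=cv2.cvtColor(p,cv2.COLOR_BGR2HSV);m=(h[...,0]>18)&(h[...,0]<35)&(h[...,1]>150);m[:,:345]=0;m[:,405:]=0;m[:205]=0;m[275:]=0
v,u=np.nonzero(m);Q=np.array([w("top",0,a,b,130) for a,b in zip(u,v)])[:,:2]
c=Q.mean(0);e,V=np.linalg.eigh(np.cov((Q-c).T));print(c,np.sqrt(12*e),np.degrees(np.arctan2(V[1,1],V[0,1])))
E
```

```text
time_s: 9.2
ee_pos: [598.9, 28.1, 53.9]
ee_rot: [-180.0, -0.0, 73.4]
force: [-0.4, -0.5, 0.5]
gripper_width: 86.5
time_s: 10.2
ee_pos: [599.7, 28.1, 211.3]
ee_rot: [179.8, -0.1, 73.4]
force: [0.3, -0.7, -0.1]
gripper_width: 91.3
[599.65889399  28.10621612 211.26036846] [ 1.79780065e+02 -7.58861841e-02  7.33950353e+01] 91.25885791376659 [ 0.27853729 -0.70404611 -0.07411061] [ 1.58392842e+00  2.05735955e+01  8.66341817e+01  3.60676555e-03
  7.25595891e+01 -7.18120353e+01]
[ 494.34318206 -233.06022648] [16.96890925 62.80057823] 149.27103891056936
```

```bash
python3 -m pendant '[{"xyz":[-0.01,-0.001,0],"roll":1,"jaw":0},{"xyz":[-0.04,-0.004,0],"roll":3,"jaw":0},{"xyz":[-0.09,-0.008,0],"roll":6,"jaw":0},{"xyz":[-0.145,-0.013,0],"roll":9,"jaw":0},{"xyz":[-0.2,-0.018,0],"roll":12,"jaw":0},{"xyz":[-0.25,-0.023,0],"roll":14,"jaw":0},{"xyz":[-0.275,-0.025,0],"roll":14,"jaw":0},{"xyz":[-0.28,-0.0255,0],"roll":14,"jaw":0}]'
python3 - <<'E'
from h import *
p,d=env.grab_frame("side"); cv2.imwrite("pics/side2.png",cv2.resize(p[100:330,180:400],None,fx=2.6,fy=2.6,interpolation=cv2.INTER_CUBIC))
p,d=env.grab_frame("top"); cv2.imwrite("pics/top2f.png",p);np.save("top2.npy",d)
C=cloud("top",d);h=cv2.cvtColor(p,cv2.COLOR_BGR2HSV)
m=(h[...,0]>45)&(h[...,0]<85)&(h[...,1]>100)&(C[...,2]>88)&(C[...,2]<106);m[:,:225]=0;m[:,292:]=0
Q=C[m];print(len(Q),np.median(Q,0),cv2.minEnclosingCircle(Q[:,:2].astype(np.float32)))
s=env.state();print(s["ee_pos"],s["ee_rot"])
E
```

```text
time_s: 11.2
ee_pos: [493.0, -234.2, 208.0]
ee_rot: [-179.9, 0.0, 59.2]
force: [0.8, 0.8, 0.6]
gripper_width: 91.2
0 [nan nan nan] ((0.0, 0.0), 0.0)
[ 493.92131185 -232.90615656  208.27588992] [-1.79914218e+02 -1.94960054e-02  5.93247188e+01]
  return _methods._mean(a, axis=axis, dtype=dtype,
  ret = um.true_divide(
```

View pics/side2.png

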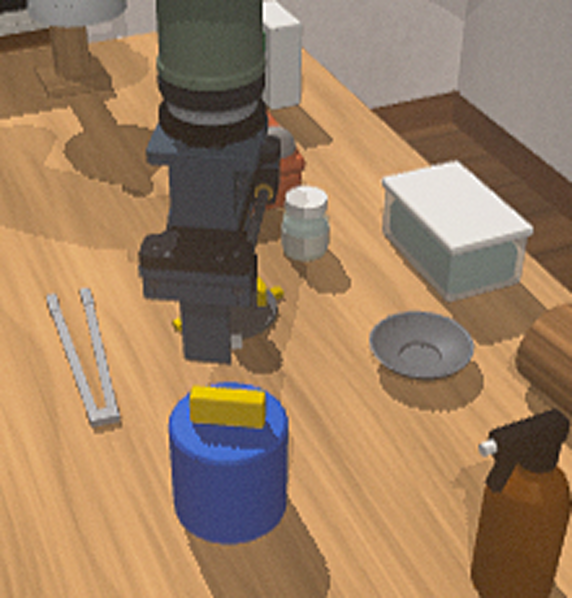

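The gripper hangs above the cover with its bar at about (228,407) in the crop, and nothing else was disturbed. I'll check the tub by height alone while descending onto the bar.

```bash
python3 - <<'E'
from h import *
d=np.load("top2.npy");C=cloud("top",d);Z=C[...,2]
m=(Z>90)&(Z<106)&(np.hypot(C[...,0]-598,C[...,1]-27)<50);Q=C[m]
print(len(Q));
if len(Q)>3: print(np.median(Q,0),cv2.minEnclosingCircle(Q[:,:2].astype(np.float32)))
E
python3 -m pendant '[{"xyz":[0,0,0.01],"roll":0,"jaw":0},{"xyz":[0,0,0.03],"roll":0,"jaw":0},{"xyz":[0,0,0.055],"roll":0,"jaw":0},{"xyz":[0,0,0.075],"roll":0,"jaw":0},{"xyz":[0,0,0.09],"roll":0,"jaw":0},{"xyz":[0,0,0.1],"roll":0,"jaw":0},{"xyz":[0,0,0.103],"roll":0,"jaw":0},{"xyz":[0,0,0.103],"roll":0,"jaw":0}]'
python3 -m pendant '[{"xyz":[0,0,0],"roll":0,"jaw":0.3},{"xyz":[0,0,0],"roll":0,"jaw":0.5},{"xyz":[0,0,0],"roll":0,"jaw":0.6},{"xyz":[0,0,0],"roll":0,"jaw":0.7},{"xyz":[0,0,0],"roll":0,"jaw":0.8},{"xyz":[0,0,0],"roll":0,"jaw":0.9},{"xyz":[0,0,0],"roll":0,"jaw":1},{"xyz":[0,0,0],"roll":0,"jaw":1}]' 40
python3 -m pendant '[{"xyz":[0,0,0],"roll":0,"jaw":1},{"xyz":[0,0,0],"roll":0,"jaw":1},{"xyz":[0,0,0],"roll":0,"jaw":1},{"xyz":[0,0,0],"roll":0,"jaw":1},{"xyz":[0,0,0],"roll":0,"jaw":1},{"xyz":[0,0,0],"roll":0,"jaw":1},{"xyz":[0,0,0],"roll":0,"jaw":1},{"xyz":[0,0,0],"roll":0,"jaw":1}]' 40
```

```text
310
[598.73574737  28.36790996  97.40077012] ((599.2068481445312, 28.44611930847168), 23.0526065826416)
time_s: 12.3
ee_pos: [494.7, -233.0, 106.2]
ee_rot: [180.0, -0.0, 59.4]
force: [0.3, -0.5, -0.9]
gripper_width: 91.5
time_s: 13.3
ee_pos: [494.3, -232.9, 105.8]
ee_rot: [-180.0, 0.0, 59.4]
force: [0.5, 0.7, -1.6]
gripper_width: 17.4
time_s: 14.3
ee_pos: [494.5, -232.9, 105.9]
ee_rot: [180.0, -0.0, 59.4]
force: [0.0, -0.5, -2.0]
gripper_width: 17.7
```

```bash
python3 -m pendant '[{"xyz":[0,0,-0.004],"roll":0,"jaw":1},{"xyz":[0,0,-0.014],"roll":0,"jaw":1},{"xyz":[0,0,-0.034],"roll":0,"jaw":1},{"xyz":[0,0,-0.06],"roll":0,"jaw":1},{"xyz":[0,0,-0.086],"roll":0,"jaw":1},{"xyz":[0,0,-0.108],"roll":0,"jaw":1},{"xyz":[0,0,-0.122],"roll":0,"jaw":1},{"xyz":[0,0,-0.126],"roll":0,"jaw":1}]'
python3 -m pendant '[{"xyz":[0.008,-0.001,0],"roll":1,"jaw":1},{"xyz":[0.035,-0.005,0],"roll":5,"jaw":1},{"xyz":[0.08,-0.012,0],"roll":10,"jaw":1},{"xyz":[0.135,-0.021,0],"roll":17,"jaw":1},{"xyz":[0.195,-0.03,0],"roll":24,"jaw":1},{"xyz":[0.245,-0.038,0],"roll":31,"jaw":1},{"xyz":[0.271,-0.042,0],"roll":37,"jaw":1},{"xyz":[0.277,-0.043,0],"roll":40,"jaw":1}]'
python3 -m pendant '[{"xyz":[0,0,0],"roll":5,"jaw":1},{"xyz":[0,0,0],"roll":11,"jaw":1},{"xyz":[0,0,0],"roll":17,"jaw":1},{"xyz":[0,0,0],"roll":23,"jaw":1},{"xyz":[0,0,0],"roll":28,"jaw":1},{"xyz":[0,0,0],"roll":32,"jaw":1},{"xyz":[0,0,0],"roll":34,"jaw":1},{"xyz":[0,0,0],"roll":34,"jaw":1}]'
python3 - <<'E'
from h import *
p,d=env.grab_frame("side"); cv2.imwrite("pics/side3f.png",p);np.save("side3.npy",d);cv2.imwrite("pics/side3.png",cv2.resize(p[80:270,180:370],None,fx=3.1,fy=3.1,interpolation=cv2.INTER_CUBIC))
C=cloud("side",d);h=cv2.cvtColor(p,cv2.COLOR_BGR2HSV)
from scipy.optimize import least_squares as L
m=(h[...,0]>105)&(h[...,0]<130)&(h[...,1]>150)&(np.hypot(C[...,0]-598,C[...,1]-27)<70);Z=C[...,2]
for a,b in((130,170),(170,215)):
    Q=C[m&(Z>a)&(Z<b)];r=L(lambda c:np.hypot(Q[:,0]-c[0],Q[:,1]-c[1])-51.5,[598,27],loss="soft_l1");print(len(Q),r.x,np.abs(r.fun).mean())
Q=C[m];print(np.percentile(Q[:,2],[.5,1,99,99.5]))
s=env.state();print(s["ee_pos"],s["ee_rot"],s["gripper_width"],s["force"],s["qpos"])
E
```

```text
time_s: 15.3
ee_pos: [494.8, -233.1, 233.0]
ee_rot: [179.9, -0.0, 59.4]
force: [0.3, 0.1, -1.7]
gripper_width: 17.8
time_s: 16.3
ee_pos: [598.4, 30.0, 230.3]
ee_rot: [-179.9, 0.1, 19.4]
force: [0.5, -1.0, -2.2]
gripper_width: 17.3
time_s: 17.3
ee_pos: [598.2, 27.7, 231.3]
ee_rot: [180.0, 0.1, -14.6]
force: [-0.5, -0.1, -1.7]
gripper_width: 17.5
0 [598.  27.] nan
6 [595.72404961  23.30283957] 0.6463944848447518
[201.67374382 204.61417149 226.46121851 226.98236634]
[598.28657397  27.56735519 231.42712418] [ 1.79994511e+02  5.36507863e-02 -1.45676531e+01] 17.728883255661504 [ 0.13534836  0.10284749 -2.25079135] [1.53256337e+00 1.99514263e+01 8.46476100e+01 9.92260036e-03
 7.54540326e+01 1.60977173e+01]<stdin>:7: RuntimeWarning: Mean of empty slice.
  ret = ret.dtype.type(ret / rcount)
```

View pics/side3.png

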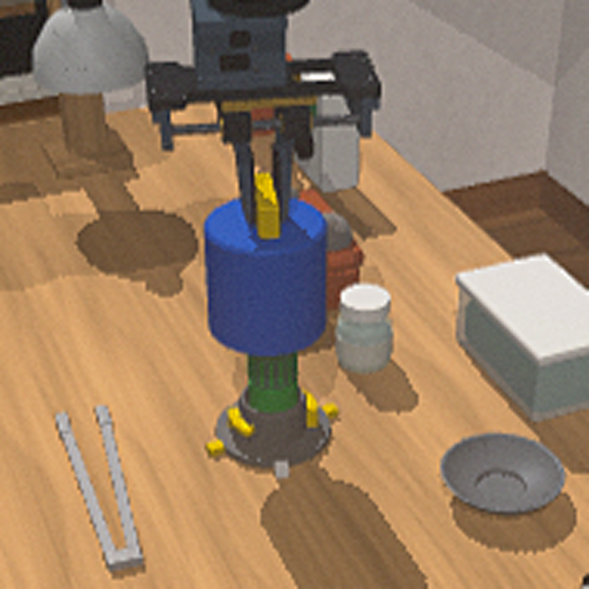

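The cover is over the tub, and its bar points at the front white tab at (282,468) in the crop. The cover's column is about 267 against about 273 for the tub and flange, so I'll measure that offset with a better mask.

Run:
```python
from h import *
from scipy.optimize import least_squares as L
p=cv2.imread("pics/side3f.png").astype(int);d=np.load("side3.npy");C=cloud("side",d)
b,g,r=p[...,0],p[...,1],p[...,2];Z=C[...,2]
u,v=np.meshgrid(range(560),range(420))
roi=(u>235)&(u<300)&(v>130)&(v<240)
m=roi&(b>2*r)&(b>1.5*g)&(b>60); gr=roi&(g>1.3*r)&(g>1.3*b)
mm=cv2.erode(m.astype(np.uint8),np.ones((3,3)))>0
print("blue",m.sum(),np.percentile(Z[mm],[1,50,99]))
def fit(n,Q,R):
    q=L(lambda c:np.hypot(Q[:,0]-c[0],Q[:,1]-c[1])-R,[598,27],loss="soft_l1");print(n,len(Q),q.x.round(1),np.abs(q.fun).mean().round(2))
for a,c in((115,160),(160,215)): fit("cover",C[mm&(Z>a)&(Z<c)],51.5)
fit("tub",C[gr&(Z>50)&(Z<97)],22.5)
fl=roi&~m&(Z>4.5)&(Z<11)&(np.hypot(C[...,0]-598,C[...,1]-27)<57)&(abs(b-r)<25); 
# silhouette comparison
P=env.camera_params("side");K=np.array(P["camera_matrix"]);T=np.linalg.inv(np.array(P["cam_to_world"]))
def proj(X):
    c=(T@np.r_[X,1])[:3];return K[0,2]+K[0,0]*c[0]/-c[2],K[1,2]+K[1,1]*-c[1]/-c[2]
for nm,msk,z,R in(("cover",m,150,51.5),("tub",gr,75,22.5)):
    a=np.linspace(0,2*np.pi,400)
    row=int(round(proj((598.6,27.5-R,z))[1]))
    us=u[row-3:row+4][msk[row-3:row+4]]; rows=[(u[k][msk[k]].min(),u[k][msk[k]].max()) for k in range(row-3,row+4) if msk[k].any()]
    pr=[proj((598.6+R*np.cos(t),27.5+R*np.sin(t),z))[0] for t in a]
    print(nm,row,np.median(rows,0),"pred edges",min(pr),max(pr))
```

```text
blue 1119 [167.91809158 223.04849859 226.46241723]
cover 3 [591.3  26.7] 0.04
cover 208 [594.1  24.5] 1.27
tub 112 [599.5  28. ] 1.06
cover 185 [252. 277.] pred edges 247.46160866578458 285.65905413572006
tub 202 [260. 275.] pred edges 259.1590318041745 275.20197253317247
```

The tub is seated at (599.3, 28.2), so it's within the wall. The visible silhouette edges (246–286) match the predicted 247.5–285.7, so the cover is within about 1 mm. The fit on the depth mask (594, 24.5) disagrees, but it used a partial mask, so I don't trust it. I'll descend with force checks.

```bash
python3 -m pendant '[{"xyz":[0,-0.001,0.004],"roll":0,"jaw":1},{"xyz":[0,-0.001,0.012],"roll":0,"jaw":1},{"xyz":[0,-0.001,0.024],"roll":0,"jaw":1},{"xyz":[0,-0.001,0.038],"roll":0,"jaw":1},{"xyz":[0,-0.001,0.051],"roll":0,"jaw":1},{"xyz":[0,-0.001,0.063],"roll":0,"jaw":1},{"xyz":[0,-0.001,0.071],"roll":0,"jaw":1},{"xyz":[0,-0.001,0.074],"roll":0,"jaw":1}]'
python3 -m pendant '[{"xyz":[0,0,0.002],"roll":0,"jaw":1},{"xyz":[0,0,0.004],"roll":0,"jaw":1},{"xyz":[0,0,0.006],"roll":0,"jaw":1},{"xyz":[0,0,0.008],"roll":0,"jaw":1},{"xyz":[0,0,0.01],"roll":0,"jaw":1},{"xyz":[0,0,0.012],"roll":0,"jaw":1},{"xyz":[0,0,0.014],"roll":0,"jaw":1},{"xyz":[0,0,0.016],"roll":0,"jaw":1}]'
```

```text
time_s: 18.35
ee_pos: [598.6, 28.3, 157.3]
ee_rot: [180.0, 0.0, -14.6]
force: [-0.0, 0.1, -1.3]
gripper_width: 17.6
time_s: 19.35
ee_pos: [598.7, 28.3, 141.8]
ee_rot: [-180.0, -0.0, -14.6]
force: [-0.4, 0.4, -1.8]
gripper_width: 17.7
```

```bash
python3 -m pendant '[{"xyz":[0,0,0.003],"roll":0,"jaw":1},{"xyz":[0,0,0.006],"roll":0,"jaw":1},{"xyz":[0,0,0.009],"roll":0,"jaw":1},{"xyz":[0,0,0.012],"roll":0,"jaw":1},{"xyz":[0,0,0.015],"roll":0,"jaw":1},{"xyz":[0,0,0.018],"roll":0,"jaw":1},{"xyz":[0,0,0.021],"roll":0,"jaw":1},{"xyz":[0,0,0.023],"roll":0,"jaw":1}]'
python3 -m pendant '[{"xyz":[0,0,0.001],"roll":0,"jaw":1},{"xyz":[0,0,0.002],"roll":0,"jaw":1},{"xyz":[0,0,0.003],"roll":0,"jaw":1},{"xyz":[0,0,0.004],"roll":0,"jaw":1},{"xyz":[0,0,0.0045],"roll":0,"jaw":1},{"xyz":[0,0,0.005],"roll":0,"jaw":1},{"xyz":[0,0,0.005],"roll":0,"jaw":1},{"xyz":[0,0,0.005],"roll":0,"jaw":1}]'
```

```text
time_s: 20.35
ee_pos: [598.6, 28.3, 118.7]
ee_rot: [-180.0, 0.0, -14.6]
force: [0.1, 0.8, -1.5]
gripper_width: 18.1
time_s: 21.35
ee_pos: [598.7, 28.4, 114.0]
ee_rot: [-180.0, -0.0, -14.6]
force: [-0.5, -0.2, -2.4]
gripper_width: 17.8
```

```bash
python3 -m pendant '[{"xyz":[0,0,0.0003],"roll":0,"jaw":1},{"xyz":[0,0,0.0006],"roll":0,"jaw":1},{"xyz":[0,0,0.0009],"roll":0,"jaw":1},{"xyz":[0,0,0.0012],"roll":0,"jaw":1},{"xyz":[0,0,0.0012],"roll":0,"jaw":1},{"xyz":[0,0,0.0012],"roll":0,"jaw":1},{"xyz":[0,0,0.0012],"roll":0,"jaw":1},{"xyz":[0,0,0.0012],"roll":0,"jaw":1}]'
```

```text
time_s: 22.35
ee_pos: [598.7, 28.4, 113.7]
ee_rot: [-180.0, -0.0, -14.6]
force: [-2.5, 1.1, 4.5]
gripper_width: 17.8
```

Seated on the flange at the expected 113.7 mm. Now twisting clockwise.

```bash
python3 -m pendant '[{"xyz":[0,0,0],"roll":4,"jaw":1},{"xyz":[0,0,0],"roll":10,"jaw":1},{"xyz":[0,0,0],"roll":17,"jaw":1},{"xyz":[0,0,0],"roll":25,"jaw":1},{"xyz":[0,0,0],"roll":33,"jaw":1},{"xyz":[0,0,0],"roll":41,"jaw":1},{"xyz":[0,0,0],"roll":47,"jaw":1},{"xyz":[0,0,0],"roll":50,"jaw":1}]'
python3 -m pendant '[{"xyz":[0,0,0],"roll":2,"jaw":1},{"xyz":[0,0,0],"roll":5,"jaw":1},{"xyz":[0,0,0],"roll":8,"jaw":1},{"xyz":[0,0,0],"roll":11,"jaw":1},{"xyz":[0,0,0],"roll":14,"jaw":1},{"xyz":[0,0,0],"roll":16,"jaw":1},{"xyz":[0,0,0],"roll":17,"jaw":1},{"xyz":[0,0,0],"roll":17,"jaw":1}]'
python3 -c "
from workcell import env
s=env.state();print(s['torque'],s['qpos'])"
```

```text
time_s: 23.35
ee_pos: [600.3, 27.7, 113.7]
ee_rot: [-179.8, -0.2, -64.7]
force: [0.7, -1.2, 2.2]
gripper_width: 17.8
time_s: 24.35
ee_pos: [600.4, 27.9, 113.7]
ee_rot: [-179.8, -0.1, -81.6]
force: [2.5, -2.5, 5.7]
gripper_width: 17.8
[-0.73656472 -0.32350335  0.18299627] [ 1.59429388e+00  2.49077722e+01  9.46534246e+01 -6.10800205e-02
  6.02032122e+01  8.32262882e+01]
```

```bash
python3 -m pendant '[{"xyz":[0,0,0],"roll":1,"jaw":1},{"xyz":[0,0,0],"roll":2,"jaw":1},{"xyz":[0,0,0],"roll":3,"jaw":1},{"xyz":[0,0,0],"roll":4,"jaw":1},{"xyz":[0,0,0],"roll":5,"jaw":1},{"xyz":[0,0,0],"roll":5,"jaw":1},{"xyz":[0,0,0],"roll":5,"jaw":1},{"xyz":[0,0,0],"roll":5,"jaw":1}]'
python3 - <<'E'
from h import *
s=env.state();print(s['torque'],s['qpos'])
E
```

```text
time_s: 25.35
ee_pos: [600.6, 28.8, 113.8]
ee_rot: [-179.7, 0.0, -86.5]
force: [3.1, -0.1, 5.5]
gripper_width: 17.8
[-0.15690316 -0.36393822  0.81585021] [1.64151702e+00 2.49101433e+01 9.46397135e+01 1.24687194e-02
 6.01840147e+01 8.81211022e+01]
```

```bash
python3 -m pendant '[{"xyz":[0,0,0],"roll":1,"jaw":1},{"xyz":[0,0,0],"roll":2,"jaw":1},{"xyz":[0,0,0],"roll":3,"jaw":1},{"xyz":[0,0,0],"roll":3,"jaw":1},{"xyz":[0,0,0],"roll":3,"jaw":1},{"xyz":[0,0,0],"roll":3,"jaw":1},{"xyz":[0,0,0],"roll":3,"jaw":1},{"xyz":[0,0,0],"roll":3,"jaw":1}]'
python3 - <<'E'
from h import *
s=env.state();print(s['torque'],s['qpos'][5])
E
```

```text
time_s: 26.35
ee_pos: [600.5, 28.9, 113.8]
ee_rot: [-179.7, -0.0, -89.3]
force: [3.2, 0.5, 5.1]
gripper_width: 18.2
[-0.07939301 -0.32303507  1.56143048] 91.01450472778181
```

The torque climbs to 1.56 N m, so it's against the stop. I'll unwind the elastic twist, release and raise the arm.

```bash
python3 -m pendant '[{"xyz":[0,0,0],"roll":-1.5,"jaw":1},{"xyz":[0,0,0],"roll":-3,"jaw":1},{"xyz":[0,0,-0.0005],"roll":-3,"jaw":1},{"xyz":[0,0,-0.0005],"roll":-3,"jaw":0.78},{"xyz":[0,0,-0.0005],"roll":-3,"jaw":0.72},{"xyz":[0,0,-0.0005],"roll":-3,"jaw":0.6},{"xyz":[0,0,-0.0005],"roll":-3,"jaw":0.4},{"xyz":[0,0,-0.0005],"roll":-3,"jaw":0.2}]'
python3 -m pendant '[{"xyz":[0,0,-0.003],"roll":0,"jaw":0.1},{"xyz":[0,0,-0.012],"roll":0,"jaw":0},{"xyz":[0,0,-0.03],"roll":0,"jaw":0},{"xyz":[0,0,-0.055],"roll":0,"jaw":0},{"xyz":[0,0,-0.08],"roll":0,"jaw":0},{"xyz":[0,0,-0.1],"roll":0,"jaw":0},{"xyz":[0,0,-0.115],"roll":0,"jaw":0},{"xyz":[0,0,-0.12],"roll":0,"jaw":0}]'
python3 -m pendant '[{"xyz":[-0.01,0,0],"roll":0,"jaw":0},{"xyz":[-0.04,0,0],"roll":0,"jaw":0},{"xyz":[-0.09,0,0],"roll":0,"jaw":0},{"xyz":[-0.14,0,0],"roll":0,"jaw":0},{"xyz":[-0.19,0,0],"roll":0,"jaw":0},{"xyz":[-0.23,0,0],"roll":0,"jaw":0},{"xyz":[-0.26,0,0],"roll":0,"jaw":0},{"xyz":[-0.27,0,0],"roll":0,"jaw":0}]'
python3 - <<'E'
from h import *
p,d=env.grab_frame("top"); cv2.imwrite("pics/top4f.png",p);C=cloud("top",d)
cv2.imwrite("pics/top4.png",cv2.resize(p[120:290,150:400],None,fx=3.1,fy=3.1,interpolation=cv2.INTER_CUBIC))
h=cv2.cvtColor(p,cv2.COLOR_BGR2HSV);m=(h[...,0]>18)&(h[...,0]<35)&(h[...,1]>150)&(C[...,2]>125)&(C[...,2]<150)&(np.hypot(C[...,0]-598,C[...,1]-27)<50)
v,u=np.nonzero(m);Q=np.array([w("top",0,a,b,138) for a,b in zip(u,v)])[:,:2]
c=Q.mean(0);e,V=np.linalg.eigh(np.cov((Q-c).T));print(c,np.sqrt(12*e),np.degrees(np.arctan2(V[1,1],V[0,1])),np.median(C[m],0))
r=(C[...,2]>98)&(C[...,2]<118)&(np.hypot(C[...,0]-598,C[...,1]-27)<60);print("roof",np.median(C[r],0))
Q=C[r];print(cv2.minEnclosingCircle(Q[:,:2].astype(np.float32)))
p0=cv2.imread("pics/top0.png");df=cv2.absdiff(p,p0).max(2)>40
for nm,b in dict(jar=(205,125,245,168),cave=(115,115,195,185),tongs=(205,250,320,295),dish=(298,118,350,165),spray=(420,135,470,190)).items(): print(nm,df[b[1]:b[3],b[0]:b[2]].sum())
E
```

```text
time_s: 27.35
ee_pos: [598.5, 28.3, 113.1]
ee_rot: [180.0, 0.0, -86.6]
force: [-0.6, -0.3, -0.0]
gripper_width: 52.8
time_s: 28.35
ee_pos: [599.1, 28.3, 234.5]
ee_rot: [-179.9, 0.0, -86.6]
force: [-0.3, -0.4, -0.5]
gripper_width: 91.4
time_s: 29.35
ee_pos: [581.7, 299.8, 231.8]
ee_rot: [179.9, -0.0, -86.5]
force: [0.3, -0.7, 0.3]
gripper_width: 91.3
[591.88173969  29.24969538] [15.40368232 63.2894182 ] -175.33361505829836 [590.85795416  29.9000139  137.45805135]
roof [591.77683255  25.97953197 107.40124214]
((594.0247802734375, 29.720855712890625), 51.789913177490234)
jar 0
cave 675
tongs 0
dish 0
spray 0
```

View pics/top4.png

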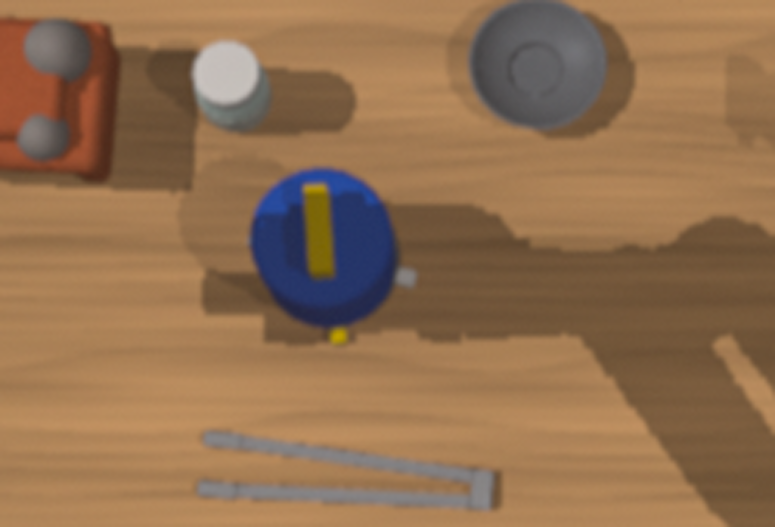

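The bar is at 4.7° against 5.4° for the yellow tabs, and the crop shows it pointing at the yellow tab at (338,335). The roof is at 107.4 mm (108 expected), so the cover is down. The bar centre reads several mm low in x. The cave difference is probably the arm's shadow. I'll move the arm clear and recheck both.

```bash
python3 -m pendant '[{"xyz":[-0.01,0.02,0],"roll":0,"jaw":0},{"xyz":[-0.03,0.05,0],"roll":0,"jaw":0},{"xyz":[-0.05,0.09,0],"roll":0,"jaw":0},{"xyz":[-0.075,0.135,0],"roll":0,"jaw":0},{"xyz":[-0.1,0.18,0],"roll":0,"jaw":0},{"xyz":[-0.12,0.22,0],"roll":0,"jaw":0},{"xyz":[-0.135,0.245,0],"roll":0,"jaw":0},{"xyz":[-0.14,0.25,0],"roll":0,"jaw":0}]'
python3 - <<'E'
from h import *
p,d=env.grab_frame("top");C=cloud("top",d)
r=(C[...,2]>100)&(C[...,2]<114)&(np.hypot(C[...,0]-595,C[...,1]-28)<46);Q=C[r]
A=np.c_[Q[:,:2]-[598,28],np.ones(len(Q))];k=np.linalg.lstsq(A,Q[:,2],rcond=None)[0];print("tilt deg",np.degrees(k[:2]),"z",k[2])
b,g,rr=[p[...,i].astype(int) for i in range(3)]
# roof disc: blue + bar pixels, projected to z=108, upper edge
h=cv2.cvtColor(p,cv2.COLOR_BGR2HSV)
m=(np.hypot(C[...,0]-595,C[...,1]-28)<56)&(C[...,2]>104)
v,u=np.nonzero(m);W=np.array([w("top",0,a,c,108) for a,c in zip(u,v)]);print("roof circle",cv2.minEnclosingCircle(W[:,:2].astype(np.float32)))
m=(h[...,0]>18)&(h[...,0]<35)&(h[...,1]>150)&(C[...,2]>130)&(C[...,2]<146)&(np.hypot(C[...,0]-598,C[...,1]-27)<50)
v,u=np.nonzero(m);W=np.array([w("top",0,a,c,138) for a,c in zip(u,v)])[:,:2];q=cv2.minAreaRect(W.astype(np.float32));print("bar",q)
yel=(h[...,0]>18)&(h[...,0]<35)&(h[...,1]>150)&(C[...,2]<20);yel[:,:225]=0;yel[:,292:]=0;yel[:170]=0;yel[240:]=0
v,u=np.nonzero(yel);print("tab",w("top",0,u.mean(),v.mean(),8),len(u))
p0=cv2.imread("pics/top0.png");df=cv2.absdiff(p,p0).max(2)>40
for nm,bx in dict(jar=(205,125,245,168),cave=(115,115,195,185),tongs=(205,250,320,295),dish=(298,118,350,165),spray=(420,135,470,190)).items(): print(nm,df[bx[1]:bx[3],bx[0]:bx[2]].sum())
p,d=env.grab_frame("side");cv2.imwrite("pics/side5.png",cv2.resize(p[120:280,190:370],None,fx=3.3,fy=3.3,interpolation=cv2.INTER_CUBIC))
E
```

```text
time_s: 30.4
ee_pos: [323.0, 422.1, 233.7]
ee_rot: [-180.0, 0.0, -86.5]
force: [-0.1, -0.3, 0.1]
gripper_width: 91.6
tilt deg [-0.00640198  0.08095813] z 107.63104786943711
roof circle ((593.303466796875, 29.80119514465332), 51.334228515625)
bar ((592.404052734375, 29.14866065979004), (63.14169692993164, 16.162696838378906), 4.591303825378418)
tab [537.34743401  22.27672852   8.        ] 30
jar 0
cave 0
tongs 0
dish 0
spray 0
```

View pics/side5.png

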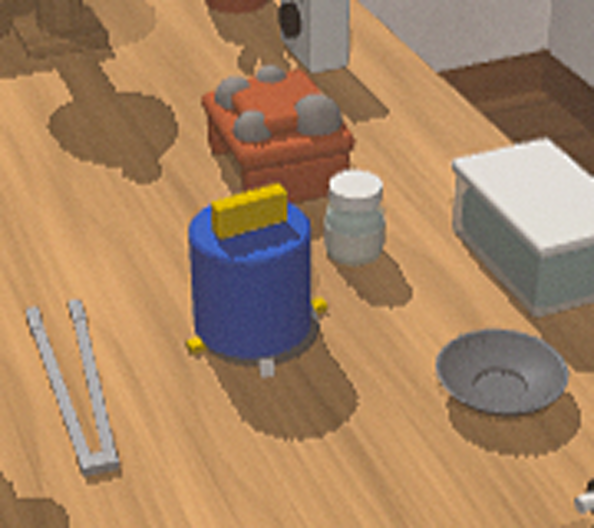

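The side view shows the cover level on the flange, with its bar in line with the yellow tabs at (195,346) and (320,304). The bystanders are unchanged. Handing in.

```bash
python3 -c "
from workcell import env
print(env.job_done())"
```

```text
the job is handed in; nothing more can be done
None
```

The green tub stands upright inside the lower half, with the blue cover over it, turned clockwise to the stop and released. I handed the job in after about 30.5 s of the 72 s allowed.

- **Tub:** it was carried upright and set down at about 6 N. Before the cover went on, it read about (599, 28) mm with its top at 97.4 mm, against 98 expected.
- **Cover seating:** it dropped on in line with the white tabs. It met the flange at the expected height with about 4.5 N.
- **Twist:** the torque rose to about 1.6 N m against the stop. I eased the gripper back 3° before letting go, and the bar stayed put.
- **Last checks:** the bar is at 4.6°, with the yellow tabs at 5.4° and the stop about 1° past them. The roof is level to 0.1° at 107.6 mm, against 108 expected.
- **Everything else:** the top camera shows no change in the jar, cave, tongs, dish or spray bottle. The arm is clear of everything.

**Disagreements:**
- **Cover off centre:** it sits about 5–6 mm off the base's centre, towards the robot. That is at or just past the stated 4.5 mm sideways play, allowing for the 2 mm calibration. I left it there rather than risk turning it off the stop.
- **Depth fit before lowering:** one fit put the cover about 5 mm off. I set it aside because it used a partial mask and the outline in the picture agreed to about 1 mm. The final offset suggests it may have been partly right.

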